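# Raise the culture-jar shelf to the yellow rung and load it

### The job

Lift the white sliding shelf by its blue handle until its red pawl has clicked past the yellow rung, then lower it gently until the pawl sits on that rung and carries the shelf, and let go. Do not let the shelf drop and do not force it down onto the rung. Then stand the jar with the orange lid on the shelf, and leave everything else where it is.

Things in the scene. Friction and masses are not known exactly. Their poses are not given: they have to be found in the camera images.
- mast: Fixed stand: grey base plate 200 x 180 x 12 mm, two aluminium uprights (14 mm square, 140 mm apart, 372 mm high with their crossbar) that guide the sliding shelf up and down. Origin on the table midway between the uprights; z up, y from one upright to the other, the shelf stands out along its -x.
- strip: Two dark clip rails between the uprights; origin and axes as the mast's. They hold three level rungs along y, 10 mm thick, 60 mm apart: dark, YELLOW (middle), dark, nominally 151, 211, 271 mm up. The rungs are pushed in by hand: each time all three together stand up to 20 mm higher or lower; this pose does not show it: feel for it. More than 25 N from the pawl (weight and push) shoves them out.
- shelf (a joint): Shelf height above its bottom stop (m, up; 0 at the start, top stop 0.19). Moving weight 5 to 7.5 N, friction 1 N; unsupported it drops (0.18 m/s down counts as a drop). Nominal seats on the rungs 0.060, 0.120 (yellow), 0.180, all shifted by the rungs' offset (up to 0.020). The pawl clears a rung 24 mm above its seat: at 0.174 it has always cleared the yellow rung, never the next.
- shelf_pawl (a point): Hinge of the shelf's red gravity pawl (a 48 x 22 x 8 mm bar with brass counterweight, hinged along y), 30 mm short of the rungs and 30 mm above the tray floor. Its tip points to +x, level at rest. From 17 mm below a seat on, the passing rung swings the tip down; 24 mm above the seat it swings back by its weight. It cannot swing up past level, so, lowered on a rung, it carries the shelf.
- shelf_handle (a point): Centre of the shelf's blue handle bar, to be pinched from above: bar along the point's y, 14 mm thick (x), 14 mm high (z), 90 mm free between its two posts, room for a finger on both long sides; tray floor 45 mm below its centre. Axes as the mast's. Moves with the shelf; 0.115 above the table at the start.
- shelf_tray (a point): Centre of the white tray's floor (upper face), where the jar is to stand; axes as the mast's; 0.07 above the table at the start. Tray 110 (x) x 150 (y) mm outside with a lip 12 mm high, 4 mm thick all round. The handle bar lies 70 mm off towards -x, its top 52 mm above the floor; the uprights at x = +130 mm; two side cheeks at y = +-52 mm from x = 45 mm on, 40 mm high.
- jar: The jar to place: closed round jar, 60 mm diameter, 85 mm high, about 0.25 kg, brown body (straight-sided for the lower 55 mm), ORANGE lid 53 mm wide; origin at the centre of its underside, z up
- jar_b: Bystander: closed round jar, 60 mm diameter, 85 mm high, about 0.25 kg, brown body (straight-sided for the lower 55 mm), white lid 53 mm wide; origin at the centre of its underside, z up
- jar_c: Bystander: closed round jar, 60 mm diameter, 85 mm high, about 0.25 kg, brown body (straight-sided for the lower 55 mm), white lid 53 mm wide; origin at the centre of its underside, z up
- sieve: Bystander: terracotta bowl, 200 mm wide, 60 mm high; origin at the centre of its underside
- dish: Bystander: closed glass dish, 90 mm wide, 16 mm high; origin at the centre of its underside
- spatula: Bystander: spatula lying on the table; origin under its middle, x along it
- brush: Bystander: brush lying on the table; origin under its middle, x along it
- counter: Bystander: green plastic box 60 x 90 x 40 mm; origin at the centre of its underside
Things that resemble listed ones, but are neither listed nor needed, are in the scene too. Leave any pink or purple look-alike of the jar alone.

How it is judged:
By the outcome, as a careful person would: the job done as asked, in the order asked, and still so for the second after the job is handed in, with the robot touching nothing.
It also fails if it takes over 72 s, if anything falls off the work surface, if the arm or the gripper's body presses on something with over 40 N, if the wrist force passes 120 N, or if a joint passes its speed limit or range.

### The arm

A 6-joint arm with a two-finger parallel gripper is mounted at the origin on the work surface. World frame = base frame: x ahead of the robot, y to its left, z up, the work surface at z = 0. Lengths are in m, angles in rad, forces in N, time in s.
With the tool pointing down it reaches from about 0.225 to 0.875 m from the base axis. Payload 3.4 kg.
Tool frame: the origin (TCP) lies at the very end of the fingers, on their centre line; the grasp point (between the pads) lies 19 mm behind it; z points along the fingers, y is the line along which they close (so a half turn about z gives the same grasp; the last joint's range is limited). The gripper opens to 85 mm and grips with 20 to 120 N. Pads are 22 mm wide; open, the fingers measure 114 mm over their backs; the gripper's body (76 mm by 85 mm) begins 54 mm behind the grasp point. The pads swing forward as they close: fully open they stand 13 mm farther back than shut.
Start: joints at [1.218, 0.276, 1.505, -0, 1.361, -0.121], TCP at [0.132, 0.56, 0.231] pointing down, gripper open.
Joint ranges: [-2.89, 2.89], [-0.75, 2.08], [0.22, 2.7], [-1.18, 4.32], [0.11, 2.71], [-2.7, 2.7]. Speed limits (rad/s): [2.57, 2.57, 3.14, 3.14, 3.14, 3.14].

### API

Orientations are given as a unit quaternion [w, x, y, z].
In Python, from rig import manip, get_image, camera_info gives the robot as it stands. The module is installed in compiled form; this text tells all that it offers.
- The arm moves only by the shell command python3 -m crank 'ROWS' [FORCE]. ROWS is a JSON object of lists of equal length, an entry for each row: "translation": the shift along the tool's x, y, z in mm, a list of three; "roll": the turn about the tool's z in rad; "fingers": the opening, from 0 (shut) to 1 (fully open). A call has 1 to 8 rows; each row shifts and turns the commanded pose from where the row before left it, along the tool's axes as they then stand; what a row does not reach is not made up. A row lasts 1/10 s, in which the tool goes at most 50 mm and 8.59 degrees, less where a joint would pass 70% of its speed; a pose out of reach is approached as far as the arm can. A call is refused whole if a number of a shift passes 50 or a number of a turn 0.15, either way. A call with a gripper value outside its range is refused whole. The fingers move at their own pace and stop on an object; FORCE is the grip in N (left out, the last holds). Time passes only in rows, so rows that do not move let the fingers close. It gives the time, the measured TCP pose, the force, the opening and the grip force at its end, in the units of the state.
- manip.get_state(): the state, without advancing time (a new reading comes with each control period).
- get_image(name): name is "scene" or "top" or "wrist"; returns the picture (480x640x3 uint8, blue, green, red); there is no depth.
- camera_info(name): a dict with "mtx" (3x3 intrinsics, pixels), "D" ([k1, k2, p1, p2, k3] as OpenCV has them; the pictures are not rectified), "rvec" (rotation vector, rad) and "tvec" (3), from world to camera coordinates, as OpenCV has them. Camera axes: x right, y down, z forward; pixel columns grow to the right and rows downward; lengths in m; the calibration is good to about 2 mm. A picture is of the moment at which its call begins: read the wrist's pose just before it. camera_info takes no time and is no camera call; for the wrist camera it gives the pose at the moment of the call.
- manip.sign_off(): hands the job in; it is judged then, once.
The state is a dict: "clock": time; "qpos": joint angles; "qd": joint speeds; "effort": joint torques, N m; "position": TCP position; "ee_rot": TCP orientation; "contact_force": force on the tool from outside, world axes, zero at the start; "moment": the same for the moment, N m; "width": finger opening in m; "gripper_force": force on a finger pad.
Only numpy, scipy, OpenCV 4.12 (cv2) and the standard library are available. Lean on these libraries where they do the work, as an engineer would, in place of code of your own. Each camera call takes 0.05 s, during which the arm holds its last target. There are 200 camera calls.

## Working session

There is one attempt and no reset: what is moved stays moved. The work goes in short steps, Python scripts to look and compute and a shell command to move; the robot and the scene stay as the last step left them, time stands still between calls to the robot, and variables do not carry over. Pictures are saved under pics/ and viewed, at most 10 in all, crops included, and the job is handed in when it is done.

```bash
mkdir -p pics; python3 - <<'E'
from rig import manip,get_image,camera_info
import cv2,numpy as np
for n in ("scene","top"):
    cv2.imwrite(f"pics/{n}0.png",get_image(n))
    c=camera_info(n);print(n,np.round(c["mtx"],1).tolist(),c["D"],c["rvec"],c["tvec"])
print(manip.get_state())
E
```

```text
scene [[446.3, 0.0, 319.1], [0.0, 446.3, 238.0], [0.0, 0.0, 1.0]] [-0.0248554  0.         0.         0.         0.       ] [ 2.14944906  1.34708158 -0.46148589] [-0.24284847 -0.28264699  1.52775304]
top [[622.5, 0.0, 324.8], [0.0, 622.5, 238.3], [0.0, 0.0, 1.0]] [-0.0056409  0.         0.         0.         0.       ] [ 2.12802917 -2.1737174   0.13225643] [0.03759318 0.47557981 1.46669069]
{'clock': 0.1, 'qpos': array([ 1.21800355e+00,  2.76544013e-01,  1.50601399e+00,  1.36537818e-05,
        1.36071642e+00, -1.21018727e-01]), 'qd': array([ 0.00124757, -0.00166569, -0.00167813, -0.0004173 ,  0.00133868,
        0.00075746]), 'effort': array([ 6.11246742e-04, -4.17709279e+01, -2.46401292e+01, -2.57189968e-04,
        5.93963792e-03,  2.20235179e-06]), 'position': array([0.13192458, 0.55917006, 0.23051626]), 'ee_rot': array([-2.03840853e-04,  1.15629188e-01,  9.93292094e-01, -8.15828983e-04]), 'contact_force': array([-0.47066047, -0.01383903, -0.50063929]), 'moment': array([ 0.01638916, -0.03266708, -0.03092298]), 'gripper_force': 0.0, 'width': 0.08568370952376628}
```

View pics/scene0.png

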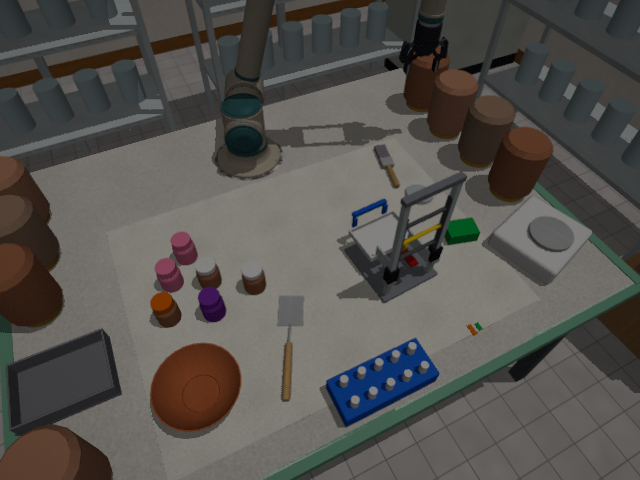

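View pics/top0.png

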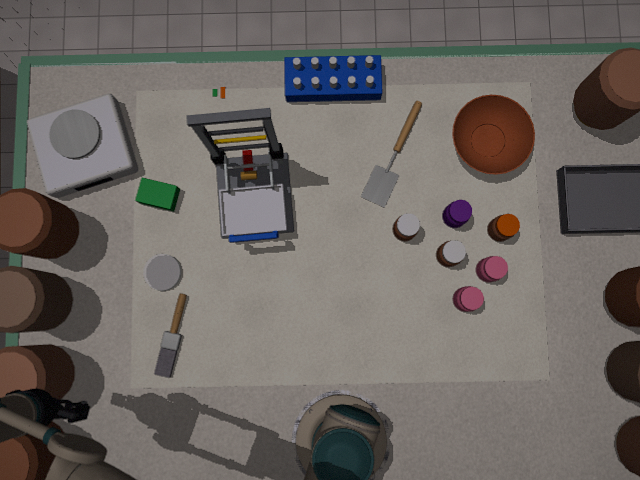

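The two views show the orange-lid jar at top (505,227) and scene (165,308). White-lid jars are at top (408,227) and (453,252), purple at (458,212), pinks at (492,268) and (469,298). Only the first has an orange lid and brown body. The blue handle is at top (253,237) and scene (370,213).

```bash
cat > h.py <<'E'
import cv2,numpy as np
from rig import manip,get_image,camera_info
def ray(n,uv,ci=None):
    c=ci or camera_info(n);R=cv2.Rodrigues(np.array(c["rvec"]))[0];t=np.array(c["tvec"]).ravel()
    p=cv2.undistortPoints(np.array([[uv]],float),c["mtx"],np.array(c["D"]))[0,0]
    return -R.T@t,R.T@np.array([p[0],p[1],1])
def onz(n,uv,z,ci=None):
    o,d=ray(n,uv,ci);return o+d*(z-o[2])/d[2]
def blobs(im,lo,hi,amin=60):
    m=cv2.inRange(cv2.cvtColor(im,cv2.COLOR_BGR2HSV),lo,hi)
    c,_=cv2.findContours(m,cv2.RETR_EXTERNAL,cv2.CHAIN_APPROX_NONE)
    return sorted([k for k in c if cv2.contourArea(k)>amin],key=cv2.contourArea)[::-1]
E
python3 - <<'E'
from h import *
im=cv2.imread("pics/top0.png")
print("orange")
for k in blobs(im,(8,200,120),(18,255,255)):
    (u,v),r=cv2.minEnclosingCircle(k);print(u,v,r,onz("top",(u,v),.085))
print("blue")
for k in blobs(im,(105,150,60),(125,255,255)):
    r=cv2.minAreaRect(k);b=cv2.boxPoints(r);print(r);print(np.array([onz("top",p,.122) for p in b]).round(3).tolist())
print("white")
for k in blobs(im,(0,0,170),(180,40,255),1500):
    r=cv2.minAreaRect(k);b=cv2.boxPoints(r);print(r);print(np.array([onz("top",p,.08) for p in b]).round(3).tolist())
for p in [(408,227),(453,252),(458,212),(492,268),(469,298)]:print(onz("top",p,.085).round(3))
a=cv2.resize(im[170:320,380:540],None,fx=3.5,fy=3.5);b=cv2.resize(im[95:255,180:310],None,fx=3.28,fy=3.28)
a=cv2.copyMakeBorder(a,0,0,0,0,0)[:524];b=b[:524];cv2.imwrite("pics/crop1.png",cv2.resize(np.hstack([a,b]),(780,410)))
E
```

```text
orange
508.0 224.5 11.10190200805664 [ 0.49228832 -0.39865941  0.085     ]
blue
((332.75091552734375, 75.03974914550781), (38.3764533996582, 96.7931900024414), 88.69805145263672)
[[0.896, 0.114, 0.122], [0.896, -0.113, 0.122], [0.802, -0.112, 0.122], [0.802, 0.113, 0.122]]
((253.06558227539062, 236.22132873535156), (6.790180683135986, 48.61769104003906), 84.80557250976562)
[[0.477, 0.245, 0.122], [0.484, 0.135, 0.122], [0.469, 0.134, 0.122], [0.461, 0.243, 0.122]]
white
[ 0.492 -0.167  0.085]
[ 0.431 -0.268  0.085]
[ 0.524 -0.284  0.085]
[ 0.392 -0.356  0.085]
[ 0.324 -0.3    0.085]
```

View pics/crop1.png

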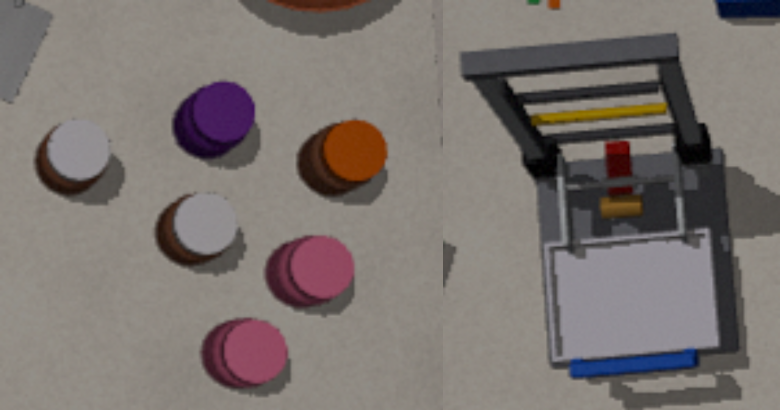

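The crop confirms that only the jar at top (508,225) has an orange lid on a brown body, at about (0.492,-0.399). In the right half, the blue bar is in front of the tray. I'll go above the handle.

```bash
python3 -m crank '{"translation":[[0,0,-5],[0,0,-5],[0,0,-5],[0,0,-5],[0,0,-5],[0,0,-5],[0,0,0],[0,0,0]],"roll":[0.15,0.15,0.15,0.15,0.15,0.15,0.15,0.15],"fingers":[1,0.9,0.8,0.7,0.6,0.5,0.5,0.5]}'
python3 -m crank '{"translation":[[0,0,0],[-35,28,0],[-35,28,0],[-35,28,0],[-35,28,0],[-35,28,0],[-35,28,0],[-35,28,0]],"roll":[0.07,0,0,0,0,0,0,0],"fingers":[0.5,0.5,0.5,0.5,0.5,0.5,0.5,0.5]}'
python3 -m crank '{"translation":[[-35,28,0],[-35,28,0],[-35,28,0],[-35,28,0],[0,0,0],[0,0,0]],"roll":[0,0,0,0,0,0],"fingers":[0.5,0.5,0.5,0.5,0.5,0.5]}'
python3 - <<'E'
from h import *
ci=camera_info("wrist");im=get_image("wrist");cv2.imwrite("pics/w1.png",im)
for k in blobs(im,(105,150,60),(125,255,255),300):
    r=cv2.minAreaRect(k);b=cv2.boxPoints(r);print(r);print(np.array([onz("wrist",p,.122,ci) for p in b]).round(4).tolist())
s=manip.get_state();print(s["position"],s["ee_rot"],s["contact_force"],s["width"])
E
```

```text
clock: 0.9
position: [0.132, 0.5595, 0.261]
ee_rot: [0.0, 0.659, 0.752, -0.0]
contact_force: [0.1, -0.3, -0.1]
width: 0.0433
gripper_force: 0.0
clock: 1.7
position: [0.3452, 0.3271, 0.2611]
ee_rot: [-0.0, 0.682, 0.731, -0.0]
contact_force: [-0.2, 0.4, -0.2]
width: 0.0426
gripper_force: 0.0
clock: 2.3
position: [0.466, 0.1961, 0.2607]
ee_rot: [-0.001, 0.683, 0.73, -0.001]
contact_force: [-0.4, 0.4, -0.5]
width: 0.0428
gripper_force: 0.0
((614.28857421875, 399.40533447265625), (98.90760040283203, 51.05452346801758), 38.1572265625)
[[0.7041, 0.0503, 0.122], [0.7215, 0.0949, 0.122], [0.8215, 0.0308, 0.122], [0.8066, -0.0201, 0.122]]
((327.5, 219.0), (132.0, 21.0), 90.0)
[[0.4625, 0.25, 0.122], [0.4783, 0.251, 0.122], [0.4874, 0.1428, 0.122], [0.4698, 0.1416, 0.122]]
((620.5, 309.5), (63.0, 37.0), 90.0)
[[0.7106, 0.1638, 0.122], [0.7433, 0.1658, 0.122], [0.764, 0.1053, 0.122], [0.7292, 0.1034, 0.122]]
[0.4652971  0.196878   0.26080132] [-8.14923088e-04  6.82585990e-01  7.30804692e-01 -4.53118983e-04] [ 0.27686556 -0.08903083  0.60584054] 0.04266207891968703
```

View pics/w1.png

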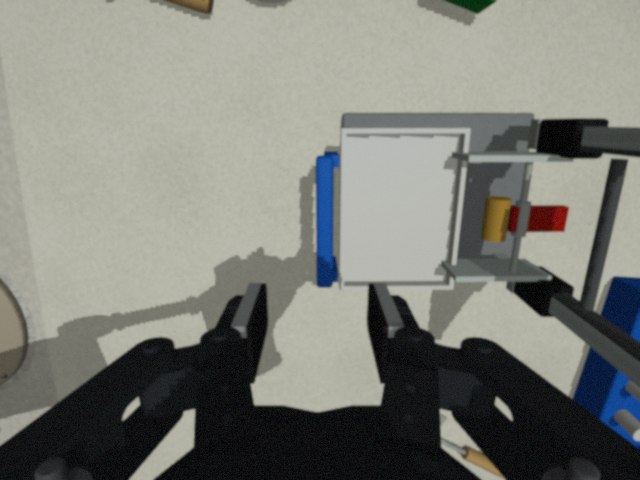

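The wrist view shows the bar at u 317–334, v 156–286. It is parallel to the tool's x, and its centre is about (0.473, 0.195). I'll go down and pinch it.

```bash
python3 -m crank '{"translation":[[-2,8,0],[0,0,45],[0,0,45],[0,0,35],[0,0,25],[0,0,13],[0,0,0],[0,0,0]],"roll":[0,0,0,0,0,0,0,0],"fingers":[0.5,0.5,0.5,0.5,0.5,0.5,0.5,0.5]}' 60
python3 -m crank '{"translation":[[0,0,0],[0,0,0],[0,0,0],[0,0,0],[0,0,0],[0,0,0]],"roll":[0,0,0,0,0,0],"fingers":[0.3,0.2,0,0,0,0]}' 60
```

```text
clock: 3.15
position: [0.4741, 0.1963, 0.0987]
ee_rot: [0.0, 0.682, 0.732, 0.0]
contact_force: [0.5, 0.1, 0.7]
width: 0.0428
gripper_force: 0.0
clock: 3.75
position: [0.4718, 0.1956, 0.0993]
ee_rot: [-0.001, 0.682, 0.731, -0.001]
contact_force: [-5.8, 1.0, 5.9]
width: 0.0127
gripper_force: 60.0
```

Gripped: the bar is at 12.7 mm width and 60 N. I'll start lifting.

```bash
python3 -m crank '{"translation":[[0,-2,-3],[0,0,-5],[0,0,-8],[0,0,-8],[0,0,-8],[0,0,-8],[0,0,-5],[0,0,0]],"roll":[0,0,0,0,0,0,0,0],"fingers":[0,0,0,0,0,0,0,0]}'
```

```text
clock: 4.55
position: [0.4718, 0.1955, 0.1442]
ee_rot: [-0.0, 0.682, 0.731, 0.0]
contact_force: [-1.4, 5.3, -5.9]
width: 0.0126
gripper_force: 59.2
```

```bash
python3 -m crank '{"translation":[[0,0,-6],[0,0,-10],[0,0,-10],[0,0,-10],[0,0,-10],[0,0,-10],[0,0,-6],[0,0,0]],"roll":[0,0,0,0,0,0,0,0],"fingers":[0,0,0,0,0,0,0,0]}'
python3 -m crank '{"translation":[[0,0,-6],[0,0,-10],[0,0,-10],[0,0,-10],[0,0,-10],[0,0,-8],[0,0,-4],[0,0,0]],"roll":[0,0,0,0,0,0,0,0],"fingers":[0,0,0,0,0,0,0,0]}'
python3 - <<'E'
from h import *
ci=camera_info("wrist");im=get_image("wrist");cv2.imwrite("pics/w2.png",im)
s=manip.get_state();print(s["position"],s["contact_force"])
E
```

```text
clock: 5.35
position: [0.4718, 0.1955, 0.2063]
ee_rot: [-0.0, 0.682, 0.731, 0.0]
contact_force: [-1.4, 5.1, -7.1]
width: 0.0129
gripper_force: 60.2
clock: 6.15
position: [0.4718, 0.1955, 0.264]
ee_rot: [-0.0, 0.682, 0.731, 0.0]
contact_force: [-0.9, 4.5, -5.7]
width: 0.0127
gripper_force: 60.4
[0.47182104 0.19552673 0.26381597] [-0.95268349  4.33099541 -6.08796999]
```

View pics/w2.png

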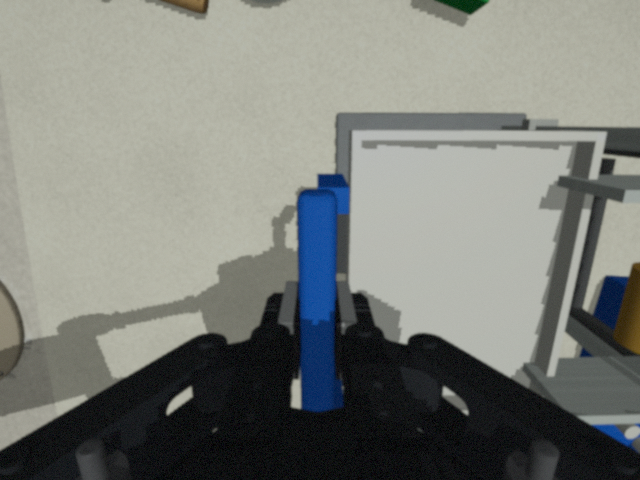

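The shelf hangs from the gripper: the bar is firmly held at u 300–336, v 190–410, and h is about 0.1645. I'll lift it to 0.174, then come down slowly.

```bash
python3 -m crank '{"translation":[[0,0,-5],[0,0,-5],[0,0,0],[0,0,0],[0,0,0]],"roll":[0,0,0,0,0],"fingers":[0,0,0,0,0]}'
python3 -m crank '{"translation":[[0,0,4],[0,0,6],[0,0,6],[0,0,5],[0,0,4],[0,0,2],[0,0,0],[0,0,0]],"roll":[0,0,0,0,0,0,0,0],"fingers":[0,0,0,0,0,0,0,0]}'
```

```text
clock: 6.7
position: [0.4718, 0.1955, 0.2734]
ee_rot: [-0.0, 0.682, 0.731, 0.0]
contact_force: [-0.9, 6.2, -6.5]
width: 0.0126
gripper_force: 60.4
clock: 7.5
position: [0.4718, 0.1955, 0.2461]
ee_rot: [-0.0, 0.682, 0.731, 0.0]
contact_force: [0.3, 5.8, -6.2]
width: 0.0129
gripper_force: 60.2
```

```bash
python3 -m crank '{"translation":[[0,0,1],[0,0,1],[0,0,1],[0,0,1],[0,0,0]],"roll":[0,0,0,0,0],"fingers":[0,0,0,0,0]}'
```

```text
clock: 8.0
position: [0.4718, 0.1955, 0.2423]
ee_rot: [-0.0, 0.682, 0.731, 0.0]
contact_force: [-1.5, 4.9, -6.0]
width: 0.0125
gripper_force: 60.3
```

```bash
python3 -m crank '{"translation":[[0,0,1],[0,0,1],[0,0,1],[0,0,0]],"roll":[0,0,0,0],"fingers":[0,0,0,0]}'
```

```text
clock: 8.4
position: [0.4718, 0.1955, 0.2394]
ee_rot: [-0.0, 0.682, 0.731, 0.0]
contact_force: [-0.4, 4.6, -6.1]
width: 0.0126
gripper_force: 60.3
```

```bash
python3 -m crank '{"translation":[[0,0,1],[0,0,1],[0,0,0]],"roll":[0,0,0],"fingers":[0,0,0]}'
```

```text
clock: 8.7
position: [0.4718, 0.1955, 0.2374]
ee_rot: [-0.0, 0.682, 0.731, 0.0]
contact_force: [-0.5, 4.6, -7.3]
width: 0.0128
gripper_force: 60.3
```

No seat yet at h = 0.138. I'll feel on in 1 mm steps, with each typed move allowed only while the gripper still carries the weight.

```bash
cat > ok.sh <<'E'
#!/bin/bash
# passes while the tool still carries the shelf (fz < -3.5)
o=$(cat); echo "$o" | grep -E "position|contact" | tr '\n' ' '; echo
echo "$o" | grep contact | python3 -c "import sys,json;sys.exit(json.loads(sys.stdin.read().split(':')[1])[2]>-3.5)"
E
chmod +x ok.sh
python3 -m crank '{"translation":[[0,0,1],[0,0,0]],"roll":[0,0],"fingers":[0,0]}' | ./ok.sh &&
python3 -m crank '{"translation":[[0,0,1],[0,0,0]],"roll":[0,0],"fingers":[0,0]}' | ./ok.sh &&
python3 -m crank '{"translation":[[0,0,1],[0,0,0]],"roll":[0,0],"fingers":[0,0]}' | ./ok.sh &&
python3 -m crank '{"translation":[[0,0,1],[0,0,0]],"roll":[0,0],"fingers":[0,0]}' | ./ok.sh &&
python3 -m crank '{"translation":[[0,0,1],[0,0,0]],"roll":[0,0],"fingers":[0,0]}' | ./ok.sh &&
python3 -m crank '{"translation":[[0,0,1],[0,0,0]],"roll":[0,0],"fingers":[0,0]}' | ./ok.sh &&
python3 -m crank '{"translation":[[0,0,1],[0,0,0]],"roll":[0,0],"fingers":[0,0]}' | ./ok.sh &&
python3 -m crank '{"translation":[[0,0,1],[0,0,0]],"roll":[0,0],"fingers":[0,0]}' | ./ok.sh &&
python3 -m crank '{"translation":[[0,0,1],[0,0,0]],"roll":[0,0],"fingers":[0,0]}' | ./ok.sh &&
python3 -m crank '{"translation":[[0,0,1],[0,0,0]],"roll":[0,0],"fingers":[0,0]}' | ./ok.sh
```

```text
position: [0.4718, 0.1955, 0.2364] contact_force: [-0.5, 5.9, -6.8] 
position: [0.4718, 0.1955, 0.2354] contact_force: [-0.9, 4.8, -5.9] 
position: [0.4718, 0.1955, 0.2344] contact_force: [-1.2, 6.2, -6.5] 
position: [0.4718, 0.1955, 0.2334] contact_force: [-1.1, 5.2, -6.7] 
position: [0.4718, 0.1955, 0.2324] contact_force: [-1.4, 4.8, -7.2] 
position: [0.4718, 0.1955, 0.2314] contact_force: [-1.5, 5.4, -5.7] 
position: [0.4718, 0.1955, 0.2304] contact_force: [-1.3, 4.5, -5.5] 
position: [0.4718, 0.1955, 0.2294] contact_force: [-0.9, 5.1, -6.9] 
position: [0.4718, 0.1955, 0.2284] contact_force: [-0.2, 4.8, -7.4] 
position: [0.4718, 0.1955, 0.2274] contact_force: [0.1, 5.0, -6.2]
```

h = 0.128. Continuing.

```bash
python3 -m crank '{"translation":[[0,0,1],[0,0,0]],"roll":[0,0],"fingers":[0,0]}' | ./ok.sh &&
python3 -m crank '{"translation":[[0,0,1],[0,0,0]],"roll":[0,0],"fingers":[0,0]}' | ./ok.sh &&
python3 -m crank '{"translation":[[0,0,1],[0,0,0]],"roll":[0,0],"fingers":[0,0]}' | ./ok.sh &&
python3 -m crank '{"translation":[[0,0,1],[0,0,0]],"roll":[0,0],"fingers":[0,0]}' | ./ok.sh &&
python3 -m crank '{"translation":[[0,0,1],[0,0,0]],"roll":[0,0],"fingers":[0,0]}' | ./ok.sh &&
python3 -m crank '{"translation":[[0,0,1],[0,0,0]],"roll":[0,0],"fingers":[0,0]}' | ./ok.sh &&
python3 -m crank '{"translation":[[0,0,1],[0,0,0]],"roll":[0,0],"fingers":[0,0]}' | ./ok.sh &&
python3 -m crank '{"translation":[[0,0,1],[0,0,0]],"roll":[0,0],"fingers":[0,0]}' | ./ok.sh &&
python3 -m crank '{"translation":[[0,0,1],[0,0,0]],"roll":[0,0],"fingers":[0,0]}' | ./ok.sh &&
python3 -m crank '{"translation":[[0,0,1],[0,0,0]],"roll":[0,0],"fingers":[0,0]}' | ./ok.sh &&
python3 -m crank '{"translation":[[0,0,1],[0,0,0]],"roll":[0,0],"fingers":[0,0]}' | ./ok.sh &&
python3 -m crank '{"translation":[[0,0,1],[0,0,0]],"roll":[0,0],"fingers":[0,0]}' | ./ok.sh &&
python3 -m crank '{"translation":[[0,0,1],[0,0,0]],"roll":[0,0],"fingers":[0,0]}' | ./ok.sh &&
python3 -m crank '{"translation":[[0,0,1],[0,0,0]],"roll":[0,0],"fingers":[0,0]}' | ./ok.sh
```

```text
position: [0.4718, 0.1955, 0.2264] contact_force: [-2.0, 4.6, -5.8] 
position: [0.4718, 0.1955, 0.2254] contact_force: [0.3, 5.7, -5.8] 
position: [0.4718, 0.1955, 0.2244] contact_force: [-0.6, 5.3, -6.5] 
position: [0.4718, 0.1955, 0.224] contact_force: [-1.5, 5.4, -3.0]
```

Contact at z ≈ 0.224, so h ≈ 0.125. I'll transfer the remaining weight.

```bash
python3 -m crank '{"translation":[[0,0,0.5],[0,0,0]],"roll":[0,0],"fingers":[0,0]}' | ./ok.sh
python3 -m crank '{"translation":[[0,0,0],[0,0,0]],"roll":[0,0],"fingers":[0,0]}' | ./ok.sh
```

```text
position: [0.4718, 0.1955, 0.2239] contact_force: [-2.0, 4.3, -1.7] 
position: [0.4718, 0.1956, 0.2239] contact_force: [-3.0, 4.7, -1.4]
```

```bash
python3 -m crank '{"translation":[[0,0,0.5],[0,0,0]],"roll":[0,0],"fingers":[0,0]}' | ./ok.sh
python3 -m crank '{"translation":[[0,0,0],[0,0,0],[0,0,0],[0,0,0],[0,0,0],[0,0,0]],"roll":[0,0,0,0,0,0],"fingers":[0.05,0.15,0.25,0.4,0.5,0.5]}' 20
python3 - <<'E'
from h import *
im=get_image("scene");cv2.imwrite("pics/s2.png",cv2.resize(im[150:310,320:500],None,fx=3.3,fy=3.3))
E
```

```text
position: [0.4718, 0.1955, 0.2239] contact_force: [-2.6, 4.1, 1.0] 
clock: 12.7
position: [0.4725, 0.1947, 0.2227]
ee_rot: [0.001, 0.682, 0.731, 0.0]
contact_force: [-0.4, 0.1, -0.1]
width: 0.0427
gripper_force: 0.0
```

View pics/s2.png

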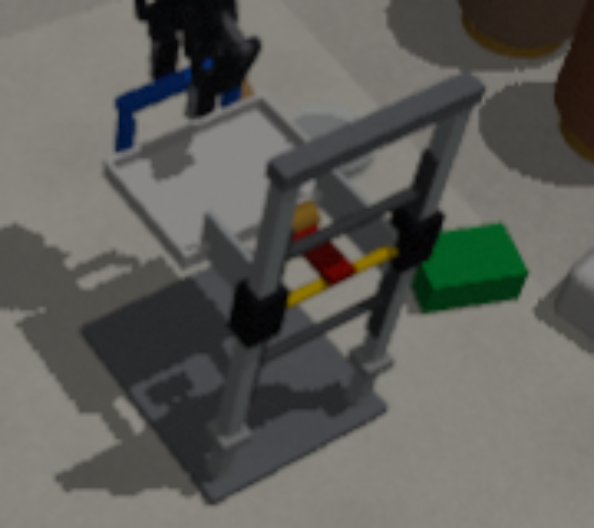

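The crop shows the red pawl resting on the yellow rung and the shelf standing level, with the fingers open beside the handle. I'll retreat up, measure the tray and head for the jar.

```bash
python3 -m crank '{"translation":[[0,0,-10],[0,0,-20],[0,0,-35],[0,0,-40],[0,0,-30],[0,0,0],[0,0,0]],"roll":[0,0,0,0,0,0,0],"fingers":[0.5,0.5,0.5,0.5,0.5,0.5,0.5]}'
python3 - <<'E'
from h import *
ci=camera_info("wrist");im=get_image("wrist");cv2.imwrite("pics/w3.png",im)
for k in blobs(im,(105,150,60),(125,255,255),300):
    r=cv2.minAreaRect(k);print(r,onz("wrist",r[0],.122+.1246,ci).round(4))
s=manip.get_state();print(s["position"],s["ee_rot"],s["qpos"])
for n in [(0,0)]:
    t=get_image("top")
    for k in blobs(t,(105,150,60),(125,255,255)): 
        r=cv2.minAreaRect(k);print("top",r,onz("top",r[0],.2466).round(4))
E
```

```text
clock: 13.45
position: [0.4723, 0.1952, 0.3583]
ee_rot: [0.001, 0.682, 0.731, 0.001]
contact_force: [-0.1, 0.2, -0.2]
width: 0.0424
gripper_force: 0.0
((565.0366821289062, 364.3293151855469), (94.17277526855469, 49.19473648071289), 38.65980911254883) [0.6864 0.095  0.2466]
((319.0, 226.5), (145.0, 24.0), 90.0) [0.4741 0.1992 0.2466]
((579.0962524414062, 278.01922607421875), (41.772735595703125, 56.87368392944336), 11.309932708740234) [0.6761 0.1722 0.2466]
((628.5344848632812, 270.34393310546875), (22.23238754272461, 24.492416381835938), 3.012787342071533) [0.7135 0.181  0.2466]
((621.7877197265625, 301.1015319824219), (20.745786666870117, 18.970746994018555), 19.440034866333008) [0.7164 0.155  0.2466]
[0.471702   0.19505467 0.35702837] [-1.30169766e-04  6.82314086e-01  7.31059091e-01 -2.77122264e-04] [ 2.55772026e-01  1.31167441e-01  1.39029985e+00 -7.64205067e-05
  1.62073293e+00  1.86818728e-01]
top ((332.7240905761719, 75.08390808105469), (38.45717239379883, 96.75389099121094), 88.72696685791016) [0.7984 0.002  0.2466]
top ((262.2972717285156, 226.78378295898438), (7.233555316925049, 18.741485595703125), 80.53767395019531) [0.4749 0.1546 0.2466]
```

View pics/w3.png

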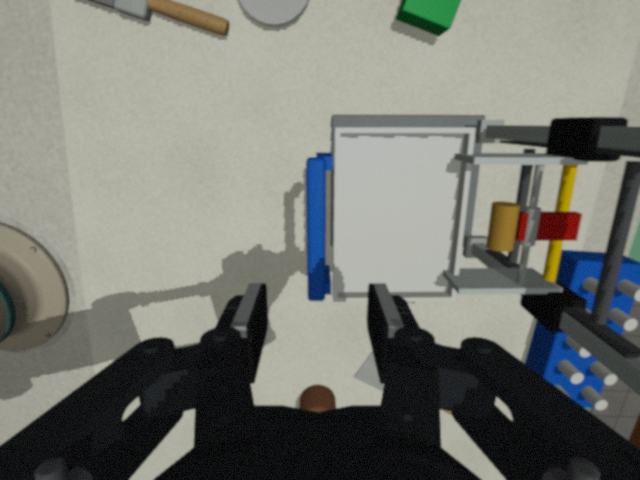

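The tray lip spans u 331–~475, v 126–299. The bar is at u 308–328, v 157–299, and the pawl's red tip (560,226) is over the yellow rung.

```bash
python3 - <<'E'
from h import *
ci=camera_info("wrist")
for p in [(332,130),(331,299),(467,133),(452,297)]: print("lip",onz("wrist",p,.2066,ci).round(3))
for p in [(317,157),(317,299)]: print("bar",onz("wrist",p,.2466,ci).round(3))
s=manip.get_state();R=cv2.Rodrigues(np.array(ci["rvec"]))[0];print("cam",-R.T@np.array(ci["tvec"]).ravel())
# tray in first top picture: inner floor by brightness
t=cv2.imread("pics/top0.png")
for p in [(222,189),(284,187),(288,232),(225,238)]: print("top lip",onz("top",p,.082).round(3))
print("mast base",[onz("top",p,.012).round(3).tolist() for p in [(290,153),(293,236)]])
E
```

```text
lip [0.478 0.266 0.207]
lip [0.489 0.123 0.207]
lip [0.583 0.272 0.207]
lip [0.596 0.132 0.207]
bar [0.468 0.248 0.247]
bar [0.475 0.142 0.247]
cam [0.46723668 0.26943095 0.49852117]
top lip [0.592 0.266 0.082]
top lip [0.593 0.12  0.082]
top lip [0.486 0.112 0.082]
top lip [0.475 0.259 0.082]
mast base [[0.694, 0.109, 0.012], [0.486, 0.105, 0.012]]
```

```bash
python3 -m crank '{"translation":[[-25,-1.5,0],[-45,-1.5,7],[-45,-1.5,7],[-45,-1.5,7],[-45,-1.5,7],[-45,-1.5,7],[-45,-1.5,7],[-45,-1.5,7]],"roll":[0,0,0,0,0,0,0,0],"fingers":[0.5,0.5,0.5,0.6,0.7,0.8,0.9,1]}'
python3 -m crank '{"translation":[[-45,-1.5,7],[-45,-1.5,7],[-45,-1.5,7],[-45,-1.5,7],[-45,-1.5,7],[-30,-1.5,0],[0,0,0],[0,0,0]],"roll":[0,0,0,0,0,0,0,0],"fingers":[1,1,1,1,1,1,1,1]}'
python3 - <<'E'
from h import *
ci=camera_info("wrist");im=get_image("wrist");cv2.imwrite("pics/w4.png",im)
for k in blobs(im,(6,200,100),(18,255,255),300):
    (u,v),r=cv2.minEnclosingCircle(k);print(u,v,r,onz("wrist",(u,v),.085,ci).round(4))
s=manip.get_state();print(s["position"],s["ee_rot"],s["qpos"])
E
```

```text
clock: 14.35
position: [0.4825, -0.1463, 0.3066]
ee_rot: [-0.001, 0.682, 0.731, -0.0]
contact_force: [1.2, 1.5, 0.5]
width: 0.0858
gripper_force: 0.0
clock: 15.15
position: [0.4914, -0.3997, 0.2712]
ee_rot: [-0.002, 0.683, 0.731, 0.0]
contact_force: [-0.4, 0.4, -0.3]
width: 0.0854
gripper_force: 0.0
319.3446350097656 204.412353515625 27.97564125061035 [ 0.4931 -0.3947  0.085 ]
[ 0.49161019 -0.39887388  0.27189483] [-1.66897315e-03  6.82354594e-01  7.31019322e-01  4.16679206e-04] [-7.91878871e-01  3.48712277e-01  1.29810678e+00  6.98022359e-04
  1.49814285e+00 -8.60766723e-01]
```

View pics/w4.png

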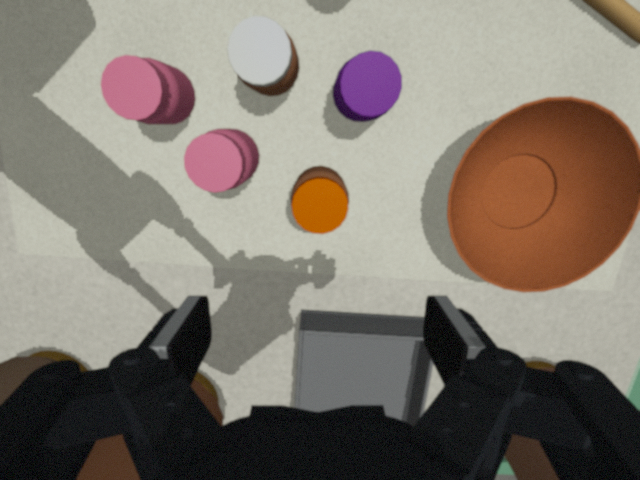

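Wrist view: orange lid at (319,204), giving (0.493,-0.395). The bowl and the pink jars are clear of the finger line. I'll descend.

```bash
python3 -m crank '{"translation":[[2,1,20],[0,0,45],[0,0,45],[0,0,45],[0,0,40],[0,0,30],[0,0,15],[0,0,10]],"roll":[0,0,0,0,0,0,0,0],"fingers":[1,1,1,1,1,1,1,1]}' 40
python3 -m crank '{"translation":[[0,0,0],[0,0,0],[0,0,0],[0,0,0],[0,0,0],[0,0,0]],"roll":[0,0,0,0,0,0],"fingers":[0.8,0.6,0.5,0.5,0.5,0.5]}' 40
```

```text
clock: 16.0
position: [0.4924, -0.3953, 0.0218]
ee_rot: [-0.002, 0.682, 0.732, 0.0]
contact_force: [-0.0, 0.1, 0.5]
width: 0.0854
gripper_force: 0.0
clock: 16.6
position: [0.4937, -0.3981, 0.0246]
ee_rot: [0.001, 0.682, 0.731, 0.0]
contact_force: [0.3, 1.4, 6.8]
width: 0.0584
gripper_force: 44.0
```

```bash
python3 -m crank '{"translation":[[0,0,-10],[0,0,-30],[0,0,-45],[0,0,-45],[0,0,-45],[0,0,-45],[0,0,-45],[0,0,-40]],"roll":[0,0,0,-0.15,-0.15,-0.15,-0.15,-0.15],"fingers":[0.5,0.5,0.5,0.5,0.5,0.5,0.5,0.5]}'
python3 -m crank '{"translation":[[0,0,-5],[0,0,0],[0,0,0],[0,0,0],[0,0,0],[0,0,0],[0,0,0],[0,0,0]],"roll":[-0.15,-0.15,-0.15,-0.15,-0.15,-0.07,0,0],"fingers":[0.5,0.5,0.5,0.5,0.5,0.5,0.5,0.5]}'
```

```text
clock: 17.4
position: [0.4925, -0.3976, 0.3308]
ee_rot: [0.0, 0.364, 0.931, -0.0]
contact_force: [0.5, -1.0, -2.7]
width: 0.0585
gripper_force: 44.0
clock: 18.2
position: [0.4926, -0.3977, 0.333]
ee_rot: [-0.0, -0.033, 0.999, 0.0]
contact_force: [-0.5, 0.2, -2.3]
width: 0.0587
gripper_force: 44.0
```

```bash
python3 -m crank '{"translation":[[-3,20,0],[-6,40,0],[-6,40,0],[-6,40,0],[-6,40,0],[-6,40,0],[-6,40,0],[-6,40,0]],"roll":[0,0,0,0,0,0,0,0],"fingers":[0.5,0.5,0.5,0.5,0.5,0.5,0.5,0.5]}'
python3 -m crank '{"translation":[[-6,40,0],[-6,40,0],[-6,40,0],[-6,40,0],[-6,40,0],[-3,20,0],[0,0,0],[0,0,0]],"roll":[0,0,0,0,0,0,0,0],"fingers":[0.5,0.5,0.5,0.5,0.5,0.5,0.5,0.5]}'
python3 - <<'E'
from rig import manip
import numpy as np
from scipy.spatial.transform import Rotation as Ro
s=manip.get_state();q=s["ee_rot"];R=Ro.from_quat(np.r_[q[1:],q[0]]).as_matrix()
d=np.array([.539,.196,.25])-s["position"];print(s["position"],(R.T@d*1000).round(1),R[:,1],s["width"])
E
```

```text
clock: 19.0
position: [0.5167, -0.0928, 0.3335]
ee_rot: [0.0, -0.034, 0.999, 0.0]
contact_force: [0.4, 0.0, -1.6]
width: 0.0583
gripper_force: 44.0
clock: 19.8
position: [0.5346, 0.1269, 0.3333]
ee_rot: [-0.0, -0.035, 0.999, -0.0]
contact_force: [-0.5, -0.1, -1.5]
width: 0.0588
gripper_force: 44.1
[0.53458337 0.12685319 0.33327573] [-9.2 68.7 83.2] [-6.91808910e-02  9.97603974e-01 -5.61590086e-04] 0.058827040463468906
```

```bash
python3 -m crank '{"translation":[[-4,34,0],[-5,35,0],[0,0,0],[0,0,0],[0,0,25],[0,0,30],[0,0,20],[0,0,8]],"roll":[0,0,0,0,0,0,0,0],"fingers":[0.5,0.5,0.5,0.5,0.5,0.5,0.5,0.5]}'
python3 - <<'E'
from h import *
a=get_image("scene")[150:310,320:500];b=get_image("top")[95:255,180:310]
cv2.imwrite("pics/c5.png",np.hstack([cv2.resize(a,None,fx=2.5,fy=2.5),cv2.resize(b,None,fx=2.5,fy=2.5)]))
E
```

```text
clock: 20.6
position: [0.5383, 0.1936, 0.2482]
ee_rot: [-0.002, -0.033, 0.999, -0.001]
contact_force: [0.7, -0.6, -3.2]
width: 0.0586
gripper_force: 44.2
```

View pics/c5.png

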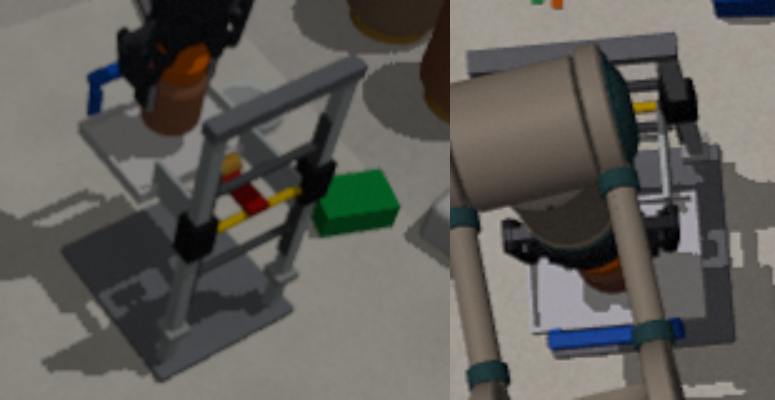

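The crop shows the jar hovering over the middle of the tray, clear of the handle, uprights and lip, with the pawl still on the yellow rung. I'll lower it gently.

```bash
sed 's/-3.5)"/0)"/' ok.sh > ok2.sh; chmod +x ok2.sh
python3 -m crank '{"translation":[[0,0,8],[0,0,7],[0,0,4],[0,0,2],[0,0,0],[0,0,0]],"roll":[0,0,0,0,0,0],"fingers":[0.5,0.5,0.5,0.5,0.5,0.5]}' | ./ok2.sh &&
python3 -m crank '{"translation":[[0,0,1],[0,0,1],[0,0,0]],"roll":[0,0,0],"fingers":[0.5,0.5,0.5]}' | ./ok2.sh &&
python3 -m crank '{"translation":[[0,0,1],[0,0,0]],"roll":[0,0],"fingers":[0.5,0.5]}' | ./ok2.sh &&
python3 -m crank '{"translation":[[0,0,1],[0,0,0]],"roll":[0,0],"fingers":[0.5,0.5]}' | ./ok2.sh &&
python3 -m crank '{"translation":[[0,0,1],[0,0,0]],"roll":[0,0],"fingers":[0.5,0.5]}' | ./ok2.sh &&
python3 -m crank '{"translation":[[0,0,1],[0,0,0]],"roll":[0,0],"fingers":[0.5,0.5]}' | ./ok2.sh &&
python3 -m crank '{"translation":[[0,0,1],[0,0,0]],"roll":[0,0],"fingers":[0.5,0.5]}' | ./ok2.sh &&
python3 -m crank '{"translation":[[0,0,1],[0,0,0]],"roll":[0,0],"fingers":[0.5,0.5]}' | ./ok2.sh &&
python3 -m crank '{"translation":[[0,0,1],[0,0,0]],"roll":[0,0],"fingers":[0.5,0.5]}' | ./ok2.sh &&
python3 -m crank '{"translation":[[0,0,1],[0,0,0]],"roll":[0,0],"fingers":[0.5,0.5]}' | ./ok2.sh
```

```text
position: [0.5398, 0.196, 0.2295] contact_force: [0.4, 0.1, -2.5] 
position: [0.5396, 0.1958, 0.2272] contact_force: [0.1, 0.2, -2.7] 
position: [0.5396, 0.1958, 0.2262] contact_force: [0.4, 0.4, -2.3] 
position: [0.5395, 0.1958, 0.2252] contact_force: [-0.5, -0.3, -2.6] 
position: [0.5395, 0.1958, 0.2242] contact_force: [-0.4, -0.1, -2.6] 
position: [0.5396, 0.1958, 0.2231] contact_force: [-1.2, 0.2, -2.7] 
position: [0.5396, 0.1958, 0.2221] contact_force: [0.4, -0.3, -1.9] 
position: [0.5396, 0.1958, 0.2212] contact_force: [-0.7, 0.3, -1.9] 
position: [0.5395, 0.1958, 0.2202] contact_force: [-1.2, 0.3, -2.5] 
position: [0.5396, 0.1958, 0.2192] contact_force: [0.5, -0.8, -2.9]
```

```bash
python3 -m crank '{"translation":[[0,0,1],[0,0,0]],"roll":[0,0],"fingers":[0.5,0.5]}' | ./ok2.sh &&
python3 -m crank '{"translation":[[0,0,0.7],[0,0,0]],"roll":[0,0],"fingers":[0.5,0.5]}' | ./ok2.sh &&
python3 -m crank '{"translation":[[0,0,0.7],[0,0,0]],"roll":[0,0],"fingers":[0.5,0.5]}' | ./ok2.sh &&
python3 -m crank '{"translation":[[0,0,0.7],[0,0,0]],"roll":[0,0],"fingers":[0.5,0.5]}' | ./ok2.sh &&
python3 -m crank '{"translation":[[0,0,0.7],[0,0,0]],"roll":[0,0],"fingers":[0.5,0.5]}' | ./ok2.sh &&
python3 -m crank '{"translation":[[0,0,0.7],[0,0,0]],"roll":[0,0],"fingers":[0.5,0.5]}' | ./ok2.sh
```

```text
position: [0.5396, 0.1958, 0.219] contact_force: [-1.0, -0.5, 2.4]
```

Seated. Release and retreat straight up.

```bash
python3 -m crank '{"translation":[[0,0,0],[0,0,0],[0,0,0],[0,0,0],[0,0,0],[0,0,0]],"roll":[0,0,0,0,0,0],"fingers":[0.72,0.76,0.82,0.9,1,1]}' 20
python3 -m crank '{"translation":[[0,0,-5],[0,0,-10],[0,0,-20],[0,0,-35],[0,0,-40],[0,0,-30],[0,0,-10],[0,0,0]],"roll":[0,0,0,0,0,0,0,0],"fingers":[1,1,1,1,1,1,1,1]}'
python3 -m crank '{"translation":[[25,0,0],[45,0,0],[45,0,0],[25,0,0],[0,0,0],[0,0,0],[0,0,0],[0,0,0]],"roll":[0,0,0,0,0,0,0,0],"fingers":[1,1,1,1,1,1,1,1]}'
python3 - <<'E'
from h import *
a=get_image("scene")[150:310,320:500];t=get_image("top");b=t[95:255,180:310]
cv2.imwrite("pics/c6.png",np.hstack([cv2.resize(a,None,fx=2.5,fy=2.5),cv2.resize(b,None,fx=2.5,fy=2.5)]))
E
```

```text
clock: 24.0
position: [0.5397, 0.1958, 0.2183]
ee_rot: [0.0, -0.034, 0.999, 0.0]
contact_force: [0.4, 0.2, -0.2]
width: 0.0855
gripper_force: 0.0
clock: 24.8
position: [0.5402, 0.196, 0.3703]
ee_rot: [0.002, -0.034, 0.999, 0.0]
contact_force: [-0.4, 0.0, 0.5]
width: 0.0854
gripper_force: 0.0
clock: 25.6
position: [0.4009, 0.1863, 0.3674]
ee_rot: [-0.001, -0.034, 0.999, -0.0]
contact_force: [0.3, 0.7, -0.1]
width: 0.0856
gripper_force: 0.0
```

View pics/c6.png

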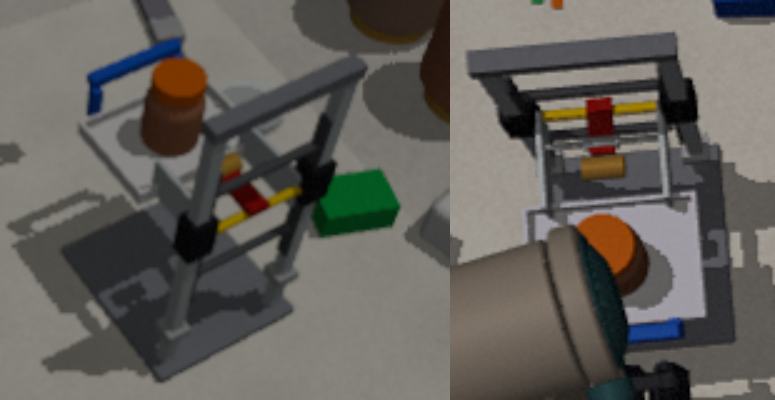

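The jar stands upright mid-tray, the pawl sits on the yellow rung, and the robot is clear.

```bash
python3 -c "
from rig import manip
print(manip.sign_off())"
```

```text
the job is handed in; nothing more can be done
None
```

The shelf's pawl sits on the yellow rung (shelf at about 0.125 m), the orange-lid jar stands upright mid-tray, and the job was handed in at about 26 s of the 72 s allowed.

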